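# Set up the biscuit cooling tower and load the trays

## Robot

A 6-joint arm with a two-finger parallel gripper is mounted at the origin on a cart in front of the work surface, level with it; the furniture and walls round the work are solid. World frame = base frame: x ahead of the robot, y to its left, z up, the work surface at z = 0. Lengths are in m, angles in degrees, forces in N, time in s.
With the tool pointing down it reaches from about 0.325 to 0.775 m from the base axis. Payload 9.3 kg.
Tool frame: the origin (TCP) lies between the finger pads; the fingertips stand 14 mm ahead of it and the grasp point (between the pads) lies 5 mm behind it; z points along the fingers, y is the line along which they close (so a half turn about z gives the same grasp; the last joint's range is limited). The gripper opens to 85 mm and grips with 20 to 120 N. Pads are 22 mm wide; open, the fingers measure 114 mm over their backs; the gripper's body (76 mm by 85 mm) begins 54 mm behind the grasp point. The pads swing forward as they close: fully open they stand 13 mm farther back than shut.
Start: joints at [61.215, 14.817, 1.232, 76.415, 0, 81.257], TCP at [0.188, 0.517, 0.245] pointing down, gripper open.
Joint ranges: [-174.27, 174.27], [-52.1, 104.24], [-59.71, 78.15], [-110.17, 111.67], [-87.03, 83.33], [-180, 180]. Speed limits (degrees/s): [127.2, 127.2, 159.86, 180, 180, 180].

## Interface

Orientations are given as a 3x3 rotation matrix whose columns are the frame's x, y, z axes.
In Python, from station import get_obs, eyes, ticket gives the robot as it stands.
- The arm moves only by the shell command python3 -m creep 'ROWS' [FORCE]. ROWS is a JSON object of lists of equal length, an entry for each row: "translation": the shift along the world's x, y, z in m, a list of three; "angular": the turn, a rotation vector about the world's x, y, z in rad, a list of three; "grip": the opening, from 0 (shut) to 1 (fully open). In form: {"translation": [[dx, dy, dz], ...], "angular": [[ax, ay, az], ...], "grip": [grip, ...]}. A call has 1 to 8 rows; each row shifts and turns the commanded pose from where the row before left it; what a row does not reach is not made up. A row lasts 1/8 s, in which the tool goes at most 62.5 mm and 10.7 degrees, less where a joint would pass 70% of its speed; a pose out of reach is approached as far as the arm can. A call is refused whole if a number of a shift passes 0.0625 or a number of a turn 0.188, either way. A call with a gripper value outside its range is refused whole. The fingers move at their own pace and stop on an object; FORCE is the grip in N (left out, the last holds). Time passes only in rows, so rows that do not move let the fingers close. It gives the time, the measured TCP pose, the force, the opening and the grip force at its end, in the units of the state.
- get_obs(): the state, without advancing time (a new reading comes with each control period).
- eyes.grab_frame(name): name is "scene" or "top"; returns a dict with "image" (400x640x3 uint8, red, green, blue), "fx", "fy", "cx", "cy" (pixels), "R" (3x3) and "t" (3): a world point X has camera coordinates R X + t. Camera axes: x right, y down, z forward; pixel columns grow to the right and rows downward; lengths in m; the calibration is good to about 2 mm. A picture is of the moment at which its call begins. There is no depth.
- ticket.finish_job(): hands the job in; it is judged then, once.
The state is a dict: "clock": time; "q": joint angles; "qvel": joint speeds; "effort": joint torques, N m; "tcp_pos": TCP position; "ee_rot": TCP orientation; "force": force on the tool from outside, world axes, zero at the start; "ft_torque": the same for the moment, N m; "gripper_width": opening from 0.0 (shut) to 1.0 (fully open); "grasp_force": force on a finger pad.
Only numpy, scipy, OpenCV 4.12 (cv2) and the standard library are available. Lean on these libraries where they do the work, as an engineer would, in place of code of your own. Each camera call takes 0.05 s, during which the arm holds its last target. There are 200 camera calls.

## Task

Set up the cooling tower on its base board: stand the two ladder frames upright on the base, each with the two holes of its foot fully home over a pair of pins, and then lock them together by seating the tie bar flat, both its holes over the pins on top of the frames. Only after that slide in all the trays that are waiting, from the side away from the wire back stop, handle outwards and pushed right back against the stop: the tray of bread rolls on the top runners where there is headroom, each tray of biscuits on one of the two lower pairs of runners. Keep the trays level so that nothing slides off, and leave the spice jar, the salt mill and the lemon where they are.

Things in the scene. Friction and masses are not known exactly. Their poses are not given: they have to be found in the camera images.
- base_centre (a point): centre of the upper face (16 mm above the worktop) of the tower's base: a pale wooden board 192 (x) x 176 (y) x 16 mm that cannot move. With the frames in place the runners' upper faces lie 28, 62 and 96 mm above this point, 106 mm apart between the two frames; the stiles leave 134 mm; runners span y = -55 to +55. Trays slide in toward +y
- back_stop (a point): steel wire hoop (8 mm wire) standing on the base at y = +66, x = -30 to +30, up to 138 mm above the worktop: the back stop. This point: the face that trays meet, 100 mm above the worktop; axes as the base's. A tray against it has its middle 57.5 mm in front (-y) of this point
- seat_far (a point): on the base's upper face, midway between two dowel pins (10 mm, 14 mm tall, domed tips) at x = +73, y = +-66 of the base (the pair far from the robot): where the underside centre of a frame's foot goes, the frame's y along the base's y; axes as the base's
- seat_near (a point): the same for the pair at x = -73 (near the robot). Mind the wall cupboard over the back of the worktop: its underside is 543 mm above the worktop, from 580 mm in front of the robot on, left as far as 253 mm to the left of the robot; tall wrists hit it
- frame_a_mid (a point): one of two identical upright ladder frames, pale wood, 160 (y) x 44 (x) x 168 high, 0.28 kg, same either way round. Foot 160 x 44 x 14 with two 12.4 mm through holes at y = +-66, x = 0; on it two stiles 12 thick (x), 18 wide, at y = +-46. This point: its middle, 77 mm above the foot's underside; x across its thickness, y along its length, z up
- frame_b_mid (a point): the other, identical ladder frame; same point and axes as frame_a_mid
- frame_a_grip (a point): middle of frame_a's top rail, 136 mm above the foot's underside: the place to grip across its 12 mm thickness (x); the rail is 76 long (y), from 118 to 154 mm. In the middle of its top stands a 10 mm pin with domed tip, 154 to 168 mm. Three aluminium runners cross both faces: 110 long (y), to x = +-20, 5 thick, upper faces 28, 62, 96 mm above the underside
- frame_b_grip (a point): middle of frame_b's top rail, 136 mm above the foot's underside: the place to grip across its 12 mm thickness (x); the rail is 76 long (y), from 118 to 154 mm. In the middle of its top stands a 10 mm pin with domed tip, 154 to 168 mm. Three aluminium runners cross both faces: 110 long (y), to x = +-20, 5 thick, upper faces 28, 62, 96 mm above the underside
- tie_mid (a point): tie bar, pale wood, 184 long (y) x 40 (x) x 10 thick, lying flat, 0.12 kg; in the middle a dark knob 26 x 26, 16 to 46 mm above its underside, to grip. 13 mm round through hole at y = -73, slot 13 (x) x 19 (y) at y = +73; either way round. Seated, its underside is 154 mm above the base's upper face. This point: middle, 23 mm above its underside; z up
- biscuits_a_mid (a point): aluminium tray, 124 wide (x) x 115 deep (y) x 11 high, nine round biscuits fixed on it up to 15 mm above its underside, with a black handle out of the middle of its -y side: handle bar 15 wide x 15 high x 64 long (y). May be absent. Mass about 0.18 kg. This point: middle of the tray, 10 mm above its flat underside; z up
- biscuits_a_handle (a point): middle of that tray's handle bar, at (0, -121, 20.5 mm) of the tray's underside centre, the place to grip (across x); axes as the tray's
- biscuits_b_mid (a point): the second tray of biscuits, the same as biscuits_a; may be absent
- biscuits_b_handle (a point): middle of that tray's handle bar, at (0, -121, 20.5 mm) of the tray's underside centre, the place to grip (across x); axes as the tray's
- rolls_mid (a point): aluminium tray, 124 wide (x) x 115 deep (y) x 11 high, four bread rolls fixed on it up to 41 mm above its underside, with a black handle out of the middle of its -y side: handle bar 15 wide x 15 high x 64 long (y). May be absent. Mass about 0.22 kg. This point: middle of the tray, 10 mm above its flat underside; z up
- rolls_handle (a point): middle of that tray's handle bar, at (0, -121, 20.5 mm) of the tray's underside centre, the place to grip (across x); axes as the tray's
- spice_jar: small spice jar with white cap, 41 mm wide, 105 high, a bystander; origin under its centre
- mill: dark wooden salt mill, 58 mm wide, 170 high, a bystander; origin under its centre
- lemon: yellow lemon, 78 x 55 x 56 mm, a bystander; origin at its underside
Things that resemble listed ones, but are neither listed nor needed, are in the scene too. Of the things that look like the part that bears tie_mid, the larger one is meant.

How it is judged (in metres and radians):
On the way, in this order (a step that is already met when the one before it is completed fails the run):
1. both ladder frames are seated on their pins ((((horizontal distance between frame_a_mid and seat_far below 0.006 m and z of frame_a_mid in the frame of base_centre between 0.073 and 0.0805 m and angle between the y axis of frame_a_mid and the y axis of base_centre, either way round below 0.06 rad and angle between frame_a_mid's own z axis and vertical below 0.04 rad) and (horizontal distance between frame_b_mid and seat_near below 0.006 m and z of frame_b_mid in the frame of base_centre between 0.073 and 0.0805 m and angle between the y axis of frame_b_mid and the y axis of base_centre, either way round below 0.06 rad and angle between frame_b_mid's own z axis and vertical below 0.04 rad)) or ((horizontal distance between frame_b_mid and seat_far below 0.006 m and z of frame_b_mid in the frame of base_centre between 0.073 and 0.0805 m and angle between the y axis of frame_b_mid and the y axis of base_centre, either way round below 0.06 rad and angle between frame_b_mid's own z axis and vertical below 0.04 rad) and (horizontal distance between frame_a_mid and seat_near below 0.006 m and z of frame_a_mid in the frame of base_centre between 0.073 and 0.0805 m and angle between the y axis of frame_a_mid and the y axis of base_centre, either way round below 0.06 rad and angle between frame_a_mid's own z axis and vertical below 0.04 rad)))), for 0.2 s.
2. the tie bar is seated over the pins on top of both frames, with no tray in the tower yet ((((horizontal distance between frame_a_mid and seat_far below 0.006 m and z of frame_a_mid in the frame of base_centre between 0.073 and 0.0805 m and angle between the y axis of frame_a_mid and the y axis of base_centre, either way round below 0.06 rad and angle between frame_a_mid's own z axis and vertical below 0.04 rad) and (horizontal distance between frame_b_mid and seat_near below 0.006 m and z of frame_b_mid in the frame of base_centre between 0.073 and 0.0805 m and angle between the y axis of frame_b_mid and the y axis of base_centre, either way round below 0.06 rad and angle between frame_b_mid's own z axis and vertical below 0.04 rad)) or ((horizontal distance between frame_b_mid and seat_far below 0.006 m and z of frame_b_mid in the frame of base_centre between 0.073 and 0.0805 m and angle between the y axis of frame_b_mid and the y axis of base_centre, either way round below 0.06 rad and angle between frame_b_mid's own z axis and vertical below 0.04 rad) and (horizontal distance between frame_a_mid and seat_near below 0.006 m and z of frame_a_mid in the frame of base_centre between 0.073 and 0.0805 m and angle between the y axis of frame_a_mid and the y axis of base_centre, either way round below 0.06 rad and angle between frame_a_mid's own z axis and vertical below 0.04 rad))) and horizontal distance between tie_mid and base_centre below 0.01 m and z of tie_mid in the frame of base_centre between 0.172 and 0.1815 m and angle between the y axis of tie_mid and the x axis of base_centre, either way round below 0.08 rad and angle between tie_mid's own z axis and vertical below 0.05 rad and horizontal distance between each of biscuits_a_mid, biscuits_b_mid, rolls_mid and base_centre above 0.11 m), for 0.2 s.
3. all the trays present are on their runners (x of biscuits_a_mid in the frame of base_centre between -0.012 and 0.012 m and y of biscuits_a_mid in the frame of base_centre between -0.01 and 0.016 m and angle between each of biscuits_a_mid, biscuits_b_mid, rolls_mid's own z axis and vertical below 0.06 rad and angle between the y axis of each of biscuits_a_mid, biscuits_b_mid, rolls_mid and the y axis of base_centre, either way round below 0.12 rad and (z of biscuits_a_mid in the frame of base_centre between 0.034 and 0.044 m or z of biscuits_a_mid in the frame of base_centre between 0.068 and 0.078 m) and x of biscuits_b_mid in the frame of base_centre between -0.012 and 0.012 m and y of biscuits_b_mid in the frame of base_centre between -0.01 and 0.016 m and (z of biscuits_b_mid in the frame of base_centre between 0.034 and 0.044 m or z of biscuits_b_mid in the frame of base_centre between 0.068 and 0.078 m) and x of rolls_mid in the frame of base_centre between -0.012 and 0.012 m and y of rolls_mid in the frame of base_centre between -0.01 and 0.016 m and z of rolls_mid in the frame of base_centre between 0.102 and 0.112 m), for 0.2 s.
At the end, for the whole second after the job is handed in: Both frames seated on the base (within 6 mm of their places, foot down on the base, upright), the tie bar flat on both their tops (within 10 mm of the middle); every tray that is present lies level on its runners, within 15 mm of the back stop: rolls on the top pair, biscuits on the two lower pairs (all of step 3 and (((horizontal distance between frame_a_mid and seat_far below 0.006 m and z of frame_a_mid in the frame of base_centre between 0.073 and 0.0805 m and angle between the y axis of frame_a_mid and the y axis of base_centre, either way round below 0.06 rad and angle between frame_a_mid's own z axis and vertical below 0.04 rad) and (horizontal distance between frame_b_mid and seat_near below 0.006 m and z of frame_b_mid in the frame of base_centre between 0.073 and 0.0805 m and angle between the y axis of frame_b_mid and the y axis of base_centre, either way round below 0.06 rad and angle between frame_b_mid's own z axis and vertical below 0.04 rad)) or ((horizontal distance between frame_b_mid and seat_far below 0.006 m and z of frame_b_mid in the frame of base_centre between 0.073 and 0.0805 m and angle between the y axis of frame_b_mid and the y axis of base_centre, either way round below 0.06 rad and angle between frame_b_mid's own z axis and vertical below 0.04 rad) and (horizontal distance between frame_a_mid and seat_near below 0.006 m and z of frame_a_mid in the frame of base_centre between 0.073 and 0.0805 m and angle between the y axis of frame_a_mid and the y axis of base_centre, either way round below 0.06 rad and angle between frame_a_mid's own z axis and vertical below 0.04 rad))) and horizontal distance between tie_mid and base_centre below 0.01 m and z of tie_mid in the frame of base_centre between 0.172 and 0.1815 m and angle between the y axis of tie_mid and the x axis of base_centre, either way round below 0.08 rad and angle between tie_mid's own z axis and vertical below 0.05 rad); the robot touches nothing.
It fails at once if the spice jar, the salt mill or the lemon is knocked away (distance of any of spice_jar, mill, lemon from where it was at the start of the episode above 0.04 m).
It fails at once if a tray is tipped so that its load slides off (angle between any of biscuits_a_mid, biscuits_b_mid, rolls_mid's own z axis and vertical above 0.6 rad).
Of biscuits_a, biscuits_b, rolls only 2 to 3 are there at a start; the rules pass over those that are not, and their reading is None.
At some moment in a run one of biscuits_a, biscuits_b, rolls, tie_bar may be knocked a few centimetres aside while the robot is not near it.
It also fails if it takes over 210 s, if anything falls off the work surface, if the arm or the gripper's body presses on something with over 40 N, if the wrist force passes 120 N, or if a joint passes its speed limit or range.

## Working session

There is one attempt and no reset: what is moved stays moved. The work goes in short steps, Python scripts to look and compute and a shell command to move; the robot and the scene stay as the last step left them, time stands still between calls to the robot, and variables do not carry over. Pictures are saved under pics/ and viewed, at most 14 in all, crops included, and the job is handed in when it is done.

```bash
mkdir -p pics
cat > h.py <<'E'
import numpy as np,cv2
from station import get_obs,eyes,ticket
def grab(n,save=None):
    f=eyes.grab_frame(n)
    f['R']=np.array(f['R']);f['t']=np.array(f['t'])
    if save: cv2.imwrite('pics/'+save,f['image'][:,:,::-1])
    return f
def ray(f,u,v,z):
    d=f['R'].T@np.array([(u-f['cx'])/f['fx'],(v-f['cy'])/f['fy'],1]);c=-f['R'].T@f['t']
    return c+d*(z-c[2])/d[2]
def proj(f,X):
    p=f['R']@np.array(X)+f['t'];return np.array([f['fx']*p[0]/p[2]+f['cx'],f['fy']*p[1]/p[2]+f['cy']])
def st():
    o=get_obs();print(o['clock'],np.round(o['tcp_pos'],4),np.round(o['force'],1),round(o['gripper_width'],3),o['grasp_force']);print(np.round(o['ee_rot'],3).tolist(),np.round(o['q'],1))
E
python3 - <<'E'
from h import *
for n in('scene','top'):
    f=grab(n,n+'0.png');print(n,f['fx'],f['fy'],f['cx'],f['cy'],np.round(-f['R'].T@f['t'],3),np.round(f['R'],2).tolist())
st()
E
```

```text
scene 484.1265620295877 484.1265620295877 312.9298190253137 196.1023980393862 [-0.864 -1.038  0.89 ] [[0.55, -0.83, 0.01], [-0.35, -0.24, -0.91], [0.76, 0.49, -0.42]]
top 411.98043947318604 411.98043947318604 322.8921360917616 196.63525186286904 [ 0.33  -0.131  1.429] [[0.01, -1.0, -0.01], [-0.99, -0.01, -0.15], [0.15, 0.01, -0.99]]
0.1 [0.1884 0.5165 0.2448] [ 0.8 -0.9 -0.1] 1.004 0.0
[[-0.939, 0.343, -0.001], [0.343, 0.939, -0.001], [0.0, -0.001, -1.0]] [61.2 14.8  1.2 76.4  0.  81.3]
```

View pics/scene0.png

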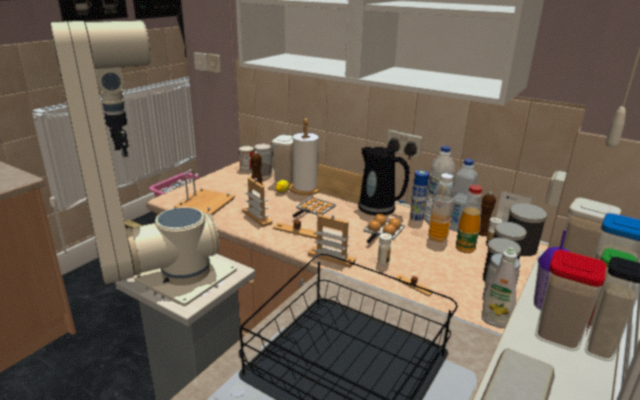

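View pics/top0.png

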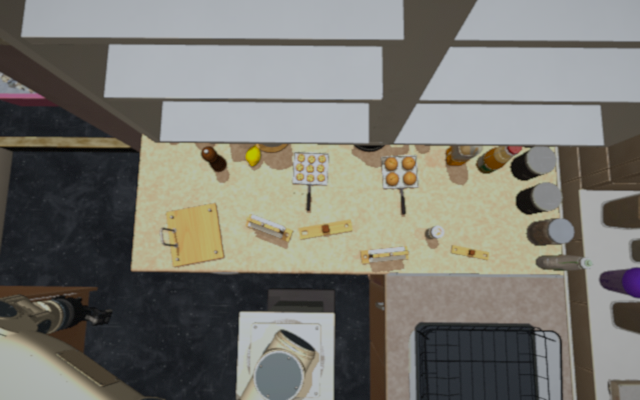

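The top view shows the base at about (195,235) with its stop on the left (+y). The frames are at (270,229) and (385,255). The biscuit tray is at (310,168) and the rolls tray at (400,172). There are two tie-bar candidates: (325,229), which is larger, and (470,252), which is smaller. The larger one fits the description. I'll confirm with enlarged crops.

Run:
```python
import cv2,numpy as np
a=cv2.imread('pics/top0.png')
c=[cv2.resize(a[140:280,x:x+200],(800,560),interpolation=cv2.INTER_CUBIC) for x in (150,300)]
cv2.imwrite('pics/c1.png',c[0]);cv2.imwrite('pics/c2.png',c[1])
b=cv2.imread('pics/scene0.png');cv2.imwrite('pics/c3.png',cv2.resize(b[160:300,160:360],(800,560),interpolation=cv2.INTER_CUBIC))
```

```text
(no output)
```

View pics/c1.png

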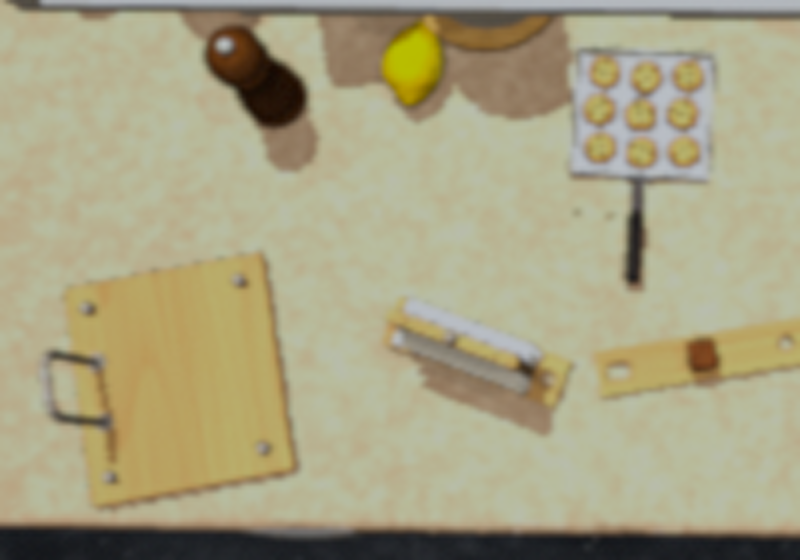

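View pics/c2.png

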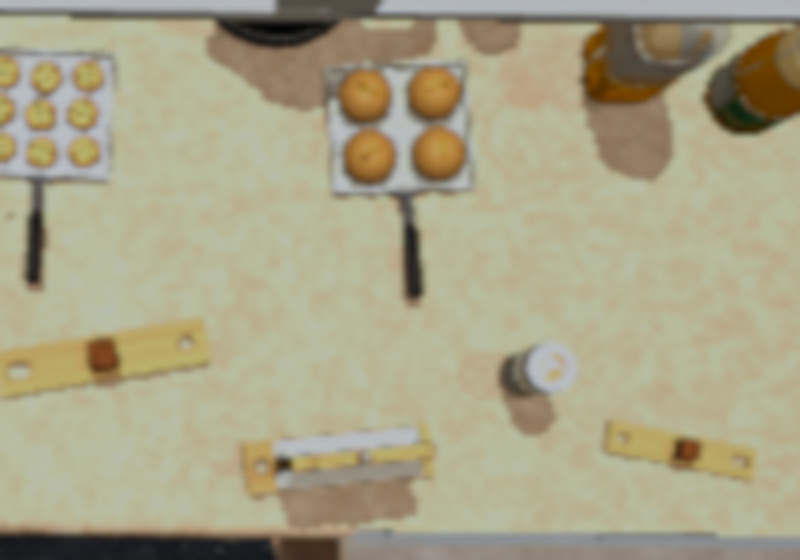

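View pics/c3.png

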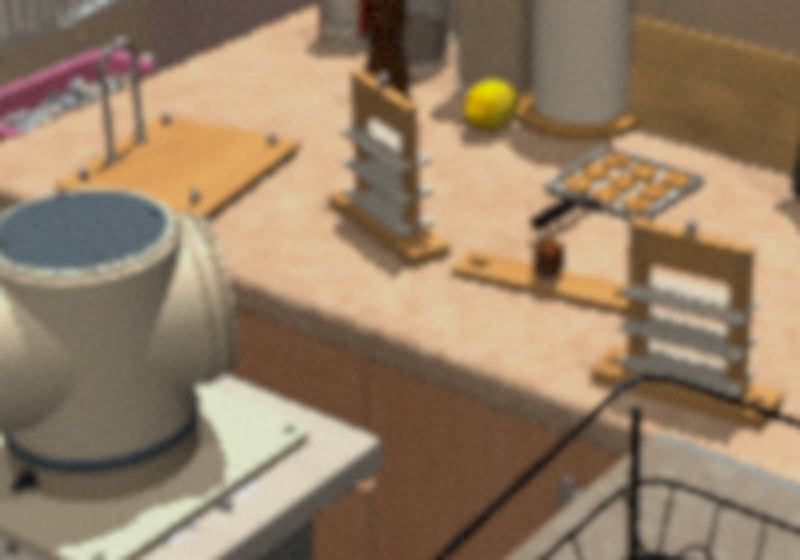

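The larger tie bar at top pixel (325,229) is confirmed; the one at (470,252) is clearly smaller. Only two trays are present, biscuits and rolls. Next I'll measure positions.

```bash
cat > m.py <<'E'
from h import *
class F(dict):pass
T=grab('top');S=grab('scene')
def low(f,u,v,r=4,kind='sat'):
    im=f['image'].astype(float);u0,v0=int(round(u)),int(round(v));p=im[v0-r:v0+r+1,u0-r:u0+r+1]
    s=(p.max(2)-p.min(2))
    w=np.clip(np.median(s)-s-12,0,None); yy,xx=np.mgrid[-r:r+1,-r:r+1]
    return (u0+(w*xx).sum()/w.sum(),v0+(w*yy).sum()/w.sum())
def tri(a,b):
    A=[]
    for f,p in((T,a),(S,b)):
        R,t=f['R'],f['t'];P=np.c_[R,t]
        x=(p[0]-f['cx'])/f['fx'];y=(p[1]-f['cy'])/f['fy'];A+= [x*P[2]-P[0],y*P[2]-P[1]]
    A=np.array(A);return np.linalg.lstsq(A[:,:3],-A[:,3],rcond=None)[0]
E
python3 - <<'E'
from m import *
c1=lambda x,y:(150+x/4,140+y/4);c2=lambda x,y:(300+x/4,140+y/4);c3=lambda x,y:(160+x/4,160+y/4)
print('base corners')
for p in((65,290),(265,253),(297,468),(98,507)):print(np.round(ray(T,*c1(*p),.016),4))
print('pins')
for p in((88,308),(239,281),(264,448),(110,478)):
    q=low(T,*c1(*p));print(np.round(q,2),np.round(ray(T,*q,.026),4))
print('pins scene')
for p in((165,120),(272,140),(194,195)):
    q=low(S,*c3(*p));print(np.round(q,2),np.round(ray(S,*q,.024),4))
print('frame pins')
for a,b in((c1(450,338),c3(382,78)),(c2(363,457),c3(690,228))):
    print(np.round(tri(a,b),4),np.round(ray(T,*a,.166),4),np.round(ray(S,*b,.164),4))
print('frame runner edges',[np.round(ray(T,*p,.096),4) for p in(c1(408,300),c1(540,348),c2(275,440),c2(418,428))])
print('hole',[np.round(ray(T,*p,.014),4) for p in(c1(548,380),c2(261,466))])
print('tie holes,knob',[np.round(ray(T,*p,.01),4) for p in(c2(18,371),c2(187,342))],np.round(ray(T,*c2(102,351),.046),4))
print('trays')
for L in([c1(580,50),c1(714,58),c1(708,181),c1(572,172)],[c2(328,68),c2(463,64),c2(473,188),c2(335,193)]):
    P=[ray(T,*p,.011) for p in L];print(np.round(P,3).tolist(),np.round(np.mean(P,0),4))
print('handles',[np.round(ray(T,*p,.028),4) for p in(c1(635,212),c1(632,284),c2(409,228),c2(414,298))])
E
```

```text
base corners
[0.4804 0.4227 0.016 ]
[0.5147 0.2512 0.016 ]
[0.3308 0.2145 0.016 ]
[0.296  0.3819 0.016 ]
pins
[171.17 216.58] [0.4655 0.4009 0.026 ]
[209.14 209.6 ] [0.4911 0.2718 0.026 ]
[215.3  251.61] [0.3484 0.2433 0.026 ]
[176.81 258.89] [0.3225 0.3722 0.026 ]
pins scene
[200.91 187.6 ] [0.4839 0.4226 0.024 ]
[228.99 194.45] [0.5008 0.2745 0.024 ]
[207.87 210.39] [0.3414 0.2408 0.024 ]
frame pins
[0.4305 0.0646 0.1688] [0.4308 0.0649 0.166 ] [0.439  0.0721 0.164 ]
[ 0.3453 -0.3281  0.1621] [ 0.3452 -0.3275  0.166 ] [ 0.3422 -0.33    0.164 ]
frame runner edges [array([0.467, 0.111, 0.096]), array([0.4292, 0.0026, 0.096 ]), array([ 0.3587, -0.2681,  0.096 ]), array([ 0.3696, -0.3827,  0.096 ])]
hole [array([0.408 , 0.0032, 0.014 ]), array([ 0.3384, -0.2645,  0.014 ])]
tie holes,knob [array([ 0.4167, -0.0564,  0.01  ]), array([ 0.4433, -0.2015,  0.01  ])] [ 0.4321 -0.1285  0.046 ]
trays
[[0.7, -0.017, 0.011], [0.694, -0.136, 0.011], [0.583, -0.132, 0.011], [0.59, -0.013, 0.011]] [ 0.6416 -0.0746  0.011 ]
[[0.687, -0.325, 0.011], [0.691, -0.444, 0.011], [0.581, -0.45, 0.011], [0.575, -0.33, 0.011]] [ 0.6333 -0.3871  0.011 ]
handles [array([ 0.5523, -0.0694,  0.028 ]), array([ 0.49  , -0.0679,  0.028 ]), array([ 0.5421, -0.3907,  0.028 ]), array([ 0.4817, -0.394 ,  0.028 ])]
```

```bash
python3 -m creep '{"translation":[[0.015,-0.028,0],[0.015,-0.028,0],[0.015,-0.028,0],[0.015,-0.028,0],[0.015,-0.028,0],[0.015,-0.028,0],[0.015,-0.028,0],[0.015,-0.028,0]],"angular":[[0,0,-0.098],[0,0,-0.098],[0,0,-0.098],[0,0,-0.098],[0,0,-0.098],[0,0,-0.098],[0,0,-0.098],[0,0,-0.098]],"grip":[0.5,0.5,0.5,0.5,0.5,0.5,0.5,0.5]}'
python3 -m creep '{"translation":[[0.015,-0.028,0],[0.015,-0.028,0],[0.015,-0.028,0],[0.015,-0.028,0],[0.015,-0.028,0],[0.015,-0.028,0],[0.015,-0.028,0],[0.015,-0.028,0]],"angular":[[0,0,-0.098],[0,0,-0.098],[0,0,-0.098],[0,0,-0.098],[0,0,-0.098],[0,0,-0.098],[0,0,-0.098],[0,0,-0.098]],"grip":[0.5,0.5,0.5,0.5,0.5,0.5,0.5,0.5]}'; python3 -c "
from h import *
st()"
```

```text
clock: 1.2
tcp_pos: [0.3088, 0.2917, 0.2453]
ee_rot: [[-0.42, 0.907, 0.0], [0.907, 0.42, -0.0], [-0.0, 0.0, -1.0]]
force: [-0.4, -0.4, 0.6]
gripper_width: 0.503
grasp_force: 0.0
clock: 2.2
tcp_pos: [0.4288, 0.0677, 0.2452]
ee_rot: [[0.343, 0.939, -0.0], [0.939, -0.343, 0.0], [0.0, -0.0, -1.0]]
force: [0.3, 0.1, 0.1]
gripper_width: 0.497
grasp_force: 0.0
2.2 [0.4288 0.0677 0.2452] [0.3 0.1 0.1] 0.497 0.0
[[0.343, 0.939, -0.0], [0.939, -0.343, 0.0], [0.0, -0.0, -1.0]] [ -2.1   3.5 -12.8  73.7   0.  107.9]
```

```bash
python3 -m creep '{"translation":[[0.002,-0.003,-0.024],[0,0,-0.03],[0,0,-0.03],[0,0,-0.03],[0,0,0],[0,0,0],[0,0,0],[0,0,0]],"angular":[[0,0,0],[0,0,0],[0,0,0],[0,0,0],[0,0,0],[0,0,0],[0,0,0],[0,0,0]],"grip":[0.5,0.5,0.5,0.5,0.5,0,0,0]}' 60
python3 - <<'E'
from m import *
st()
a=cv2.resize(T['image'][140:280,200:340,::-1],(560,560),interpolation=cv2.INTER_CUBIC)
b=cv2.resize(S['image'][140:240,200:300,::-1],(560,560)[::1],interpolation=cv2.INTER_CUBIC)
cv2.imwrite('pics/g1.png',np.hstack([cv2.resize(a,(400,400)),cv2.resize(b,(400,400))]))
E
```

```text
clock: 3.2
tcp_pos: [0.4314, 0.0656, 0.1325]
ee_rot: [[0.34, 0.94, 0.003], [0.94, -0.34, -0.0], [0.001, 0.003, -1.0]]
force: [0.4, 0.2, 6.1]
gripper_width: 0.132
grasp_force: 59.9
3.3 [0.4314 0.0657 0.1325] [1.1 0.4 7.1] 0.129 59.87142026424408
[[0.34, 0.94, 0.003], [0.94, -0.34, -0.0], [0.001, 0.003, -1.0]] [ -2.4   7.6 -25.4  56.9  -0.  107.5]
```

View pics/g1.png

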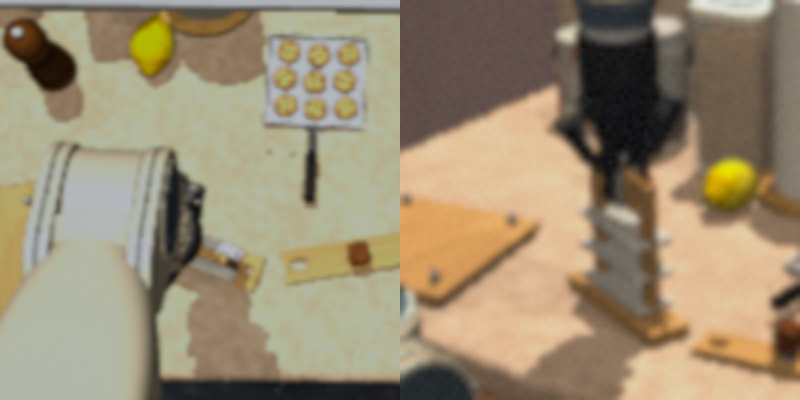

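```bash
python3 -m creep '{"translation":[[0,0,0.025],[0,0,0.025],[0.008,0.02,0],[0.008,0.02,0],[0.008,0.02,0],[0.008,0.02,0],[0.008,0.02,0],[0.007,0.02,0]],"angular":[[0,0,0],[0,0,0],[0,0,0.09],[0,0,0.09],[0,0,0.09],[0,0,0.09],[0,0,0.09],[0,0,0.094]],"grip":[0,0,0,0,0,0,0,0]}' 80 >/dev/null
python3 -m creep '{"translation":[[0,0.025,0],[0,0.025,0],[0,0.025,0],[0,0.025,0],[0,0.025,0],[0,0.026,0],[0,0,0],[0,0,0]],"angular":[[0,0,0],[0,0,0],[0,0,0],[0,0,0],[0,0,0],[0,0,0],[0,0,0],[0,0,0]],"grip":[0,0,0,0,0,0,0,0]}'
python3 - <<'E'
from m import *
pt=[(171.17,216.58),(209.14,209.6),(215.3,251.61)];ps=[(200.91,187.6),(228.99,194.45),(207.87,210.39)]
for a,b in zip(pt,ps):print(np.round(tri(a,b),4))
a=cv2.resize(T['image'][180:280,150:250,::-1],(400,400),interpolation=cv2.INTER_CUBIC)
b=cv2.resize(S['image'][150:230,160:240,::-1],(400,400),interpolation=cv2.INTER_CUBIC)
cv2.imwrite('pics/g2.png',np.hstack([a,b]))
E
```

```text
clock: 5.3
tcp_pos: [0.4772, 0.3363, 0.1811]
ee_rot: [[-0.196, 0.981, -0.001], [0.981, 0.196, -0.001], [-0.0, -0.001, -1.0]]
force: [0.1, -0.0, -2.5]
gripper_width: 0.127
grasp_force: 78.4
[0.4633 0.3978 0.0376]
[0.4921 0.2693 0.0289]
[0.3477 0.2458 0.0198]
```

View pics/g2.png

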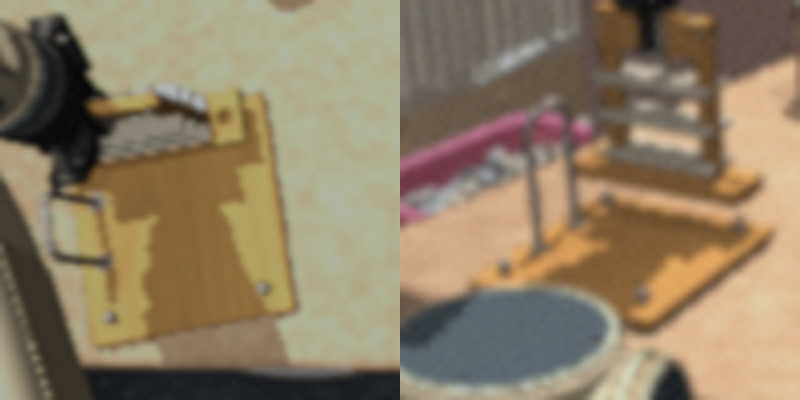

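Run:
```python
from m import *
im=T['image'].astype(float).sum(2);p=im[204:214,201:211];w=np.clip(np.median(p)-60-p,0,None);yy,xx=np.mgrid[204:214,201:211]
print(p.astype(int)); h=((w*xx).sum()/w.sum(),(w*yy).sum()/w.sum());print(h)
for q in (h,(206,209)): print(np.round(ray(T,*q,.0626),4))
for z in(.024,.027,.030): print(np.round([ray(T,209.14,209.6,z),ray(T,171.17,216.58,z),ray(T,215.3,251.61,z),ray(T,176.81,258.89,z)],4)[:,:2].tolist())
print('scene', np.round(ray(S,227.4,187.6,.0626),4), np.round(ray(S,228.99,194.45,.027),4))
# expected hole from TCP
o=get_obs();y=np.array([-.196,.981]);t=np.array(o['tcp_pos'][:2]);print(o['tcp_pos'],t-y*.0669,t-y*.066)
```

```text
[[442 435 441 442 446 447 446 437 370 326]
 [432 419 437 444 444 444 446 435 374 321]
 [416 404 430 428 413 407 420 423 371 304]
 [316 368 410 384 330 323 370 411 384 306]
 [197 295 364 330 261 268 330 396 405 323]
 [143 251 341 311 269 286 328 391 406 328]
 [196 258 348 350 317 330 365 404 409 335]
 [309 303 359 390 391 396 408 421 412 350]
 [366 331 335 390 419 425 427 429 420 357]
 [397 348 323 386 427 434 435 435 425 363]]
(np.float64(202.87029702970298), np.float64(208.83861386138614))
[0.4892 0.2824 0.0626]
[0.4888 0.2719 0.0626]
[[0.4913, 0.2724], [0.4657, 0.4017], [0.3484, 0.2438], [0.3225, 0.3729]]
[[0.491, 0.2715], [0.4654, 0.4005], [0.3484, 0.243], [0.3225, 0.3718]]
[[0.4906, 0.2707], [0.4651, 0.3994], [0.3484, 0.2422], [0.3225, 0.3707]]
scene [0.4869 0.2677 0.0626] [0.496 0.27  0.027]
[0.47756518 0.33598691 0.18141995] [0.49067758 0.27035801] [0.49050118 0.27124091]
```

```bash
python3 -m creep '{"translation":[[0.0005,-0.0002,-0.010],[0,0,-0.008],[0,0,-0.002],[0,0,-0.002],[0,0,0]],"angular":[[0,0,0],[0,0,0],[0,0,0],[0,0,0],[0,0,0]],"grip":[0,0,0,0,0]}' 
python3 -m creep '{"translation":[[0,0,-0.002],[0,0,-0.001],[0,0,0]],"angular":[[0,0,0],[0,0,0],[0,0,0]],"grip":[0,0,0]}'; python3 -c "
from h import *
st();print(get_obs()['ft_torque'])"
```

```text
clock: 6.12
tcp_pos: [0.478, 0.3365, 0.1592]
ee_rot: [[-0.196, 0.981, -0.0], [0.981, 0.196, -0.0], [-0.0, -0.0, -1.0]]
force: [0.1, 0.4, -2.0]
gripper_width: 0.123
grasp_force: 78.4
clock: 6.5
tcp_pos: [0.478, 0.3364, 0.1562]
ee_rot: [[-0.196, 0.981, -0.0], [0.981, 0.196, -0.0], [-0.0, -0.0, -1.0]]
force: [-0.0, -0.5, -3.3]
gripper_width: 0.123
grasp_force: 78.3
6.5 [0.478  0.3364 0.1562] [-0.  -0.5 -3.3] 0.123 78.34942102432251
[[-0.196, 0.981, -0.0], [0.981, 0.196, -0.0], [-0.0, -0.0, -1.0]] [ 26.9  20.4  -3.9  65.7  -0.  105.6]
[-0.0812356  -0.00242682  0.01506128]
```

```bash
python3 -m creep '{"translation":[[0,0,-0.003],[0,0,-0.003],[0,0,-0.002],[0,0,0]],"angular":[[0,0,0],[0,0,0],[0,0,0],[0,0,0]],"grip":[0,0,0,0]}'; python3 -c "
from h import *
st();print(get_obs()['ft_torque'])"
```

```text
clock: 7.0
tcp_pos: [0.4781, 0.3364, 0.1485]
ee_rot: [[-0.196, 0.981, 0.0], [0.981, 0.196, -0.0], [-0.0, 0.0, -1.0]]
force: [0.3, -2.1, 1.5]
gripper_width: 0.129
grasp_force: 79.0
7.0 [0.4781 0.3364 0.1485] [ 0.3 -2.1  1.5] 0.129 78.97337079048157
[[-0.196, 0.981, 0.0], [0.981, 0.196, -0.0], [-0.0, 0.0, -1.0]] [ 26.9  20.6  -4.7  64.7  -0.  105.6]
[-0.46550966  0.03343365  0.07190961]
```

```bash
python3 -m creep '{"translation":[[0,0,0],[0,0,0],[0,0,0.025],[0,0,0.025],[0,0,0.025],[0,0,0.025],[0,0,0],[0,0,0]],"angular":[[0,0,0],[0,0,0],[0,0,0],[0,0,0],[0,0,0],[0,0,0],[0,0,0],[0,0,0]],"grip":[0.45,0.45,0.45,0.45,0.45,0.45,0.45,0.45]}' >/dev/null
python3 -m creep '{"translation":[[-0.0083,-0.0415,0],[-0.0083,-0.0415,0],[-0.0083,-0.0415,0],[-0.0083,-0.0415,0],[-0.0083,-0.0415,0],[-0.0083,-0.0415,0],[-0.0083,-0.0415,0],[-0.0083,-0.0415,0]],"angular":[[0,0,-0.01],[0,0,-0.01],[0,0,-0.01],[0,0,-0.01],[0,0,-0.01],[0,0,-0.01],[0,0,-0.01],[0,0,-0.01]],"grip":[0.45,0.45,0.45,0.45,0.45,0.45,0.45,0.45]}' >/dev/null
python3 -m creep '{"translation":[[-0.0083,-0.0415,0],[-0.0083,-0.0415,0],[-0.0083,-0.0415,0],[-0.0083,-0.0415,0],[-0.0083,-0.0415,0],[-0.0083,-0.0415,0],[-0.0083,-0.0415,0],[-0.0083,-0.0415,0]],"angular":[[0,0,-0.01],[0,0,-0.01],[0,0,0],[0,0,0],[0,0,0],[0,0,0],[0,0,0],[0,0,0]],"grip":[0.45,0.45,0.45,0.45,0.45,0.45,0.45,0.45]}'
python3 - <<'E'
from m import *
b=cv2.resize(S['image'][150:230,160:240,::-1],(400,400),interpolation=cv2.INTER_CUBIC)
a=cv2.resize(T['image'][180:280,150:250,::-1],(400,400),interpolation=cv2.INTER_CUBIC)
cv2.imwrite('pics/g3.png',np.hstack([a,b]))
E
```

```text
clock: 10.0
tcp_pos: [0.3445, -0.3285, 0.2472]
ee_rot: [[-0.097, 0.995, -0.001], [0.995, 0.097, 0.001], [0.001, -0.001, -1.0]]
force: [0.6, -0.0, 0.4]
gripper_width: 0.449
grasp_force: 0.0
```

View pics/g3.png

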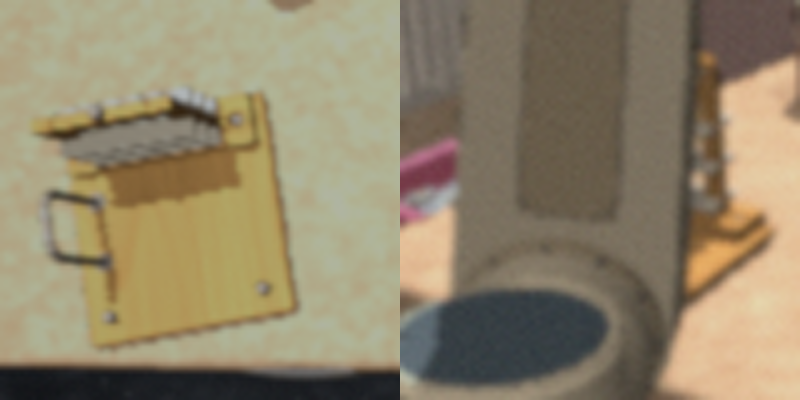

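Frame A is seated on the far pair, with the pin visible in its foot hole at crop (236,119). Next is frame B.

```bash
python3 -m creep '{"translation":[[0.0005,0.0006,-0.026],[0,0,-0.03],[0,0,-0.03],[0,0,-0.029],[0,0,0],[0,0,0],[0,0,0],[0,0,0]],"angular":[[0,0,0],[0,0,0],[0,0,0],[0,0,0],[0,0,0],[0,0,0],[0,0,0],[0,0,0]],"grip":[0.45,0.45,0.45,0.45,0.45,0,0,0]}' 80
python3 - <<'E'
from m import *
st()
im=T['image'];b=cv2.resize(im[235:285,340:430,::-1],(720,400),interpolation=cv2.INTER_CUBIC)
cv2.imwrite('pics/g4.png',b)
E
```

```text
clock: 11.1
tcp_pos: [0.3462, -0.3274, 0.1345]
ee_rot: [[-0.097, 0.995, 0.002], [0.995, 0.097, -0.002], [-0.002, 0.001, -1.0]]
force: [0.7, 1.3, 6.2]
gripper_width: 0.125
grasp_force: 79.1
11.2 [ 0.3462 -0.3274  0.1344] [1.1 1.3 5.8] 0.125 79.05104041099548
[[-0.097, 0.995, 0.002], [0.995, 0.097, -0.002], [-0.002, 0.001, -1.0]] [-53.5  11.2 -20.5  58.2   0.   30.9]
```

View pics/g4.png

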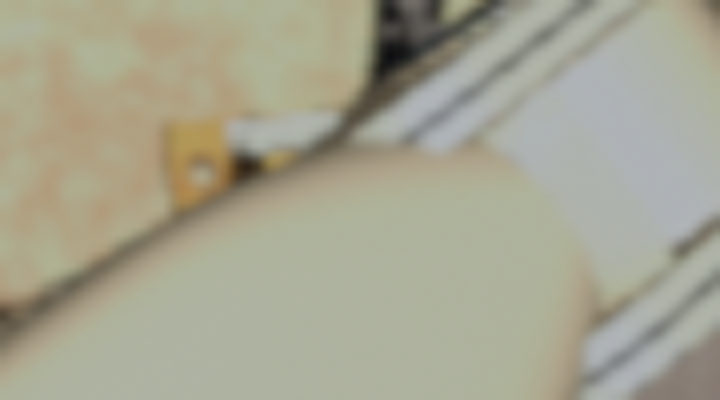

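```bash
python3 -m creep '{"translation":[[0,0,0.027],[0,0,0.027],[0,0,0.026],[0.0039,0.0327,0],[0.0039,0.0327,0],[0.0039,0.0327,0],[0.0039,0.0327,0],[0.0039,0.0327,0]],"angular":[[0,0,0],[0,0,0],[0,0,0],[0,0,0.01],[0,0,0.01],[0,0,0.01],[0,0,0.01],[0,0,0.01]],"grip":[0,0,0,0,0,0,0,0]}' >/dev/null
python3 -m creep '{"translation":[[0.0039,0.0327,0],[0.0039,0.0327,0],[0.0039,0.0327,0],[0.0039,0.0327,0],[0.0039,0.0327,0],[-0.0036,0.037,0],[-0.0036,0.037,0],[-0.0036,0.037,0]],"angular":[[0,0,0.01],[0,0,0.01],[0,0,0.01],[0,0,0.01],[0,0,0.01],[0,0,0],[0,0,0],[0,0,0]],"grip":[0,0,0,0,0,0,0,0]}' >/dev/null
python3 -m creep '{"translation":[[-0.0055,0.028,0],[-0.0055,0.028,0],[-0.0055,0.028,0],[-0.0055,0.028,0],[-0.0055,0.028,0],[-0.0055,0.028,-0.01],[-0.0055,0.028,-0.01],[0,0,0]],"angular":[[0,0,0],[0,0,0],[0,0,0],[0,0,0],[0,0,0],[0,0,0],[0,0,0],[0,0,0]],"grip":[0,0,0,0,0,0,0,0]}'
python3 - <<'E'
from m import *
st()
im=T['image'];b=cv2.resize(im[200:270,150:250,::-1],(800,560),interpolation=cv2.INTER_CUBIC)
cv2.imwrite('pics/g5.png',b)
E
```

```text
clock: 14.2
tcp_pos: [0.3345, 0.308, 0.1926]
ee_rot: [[-0.198, 0.98, -0.001], [0.98, 0.198, -0.001], [-0.0, -0.002, -1.0]]
force: [0.5, -0.2, -2.4]
gripper_width: 0.126
grasp_force: 78.3
14.3 [0.3351 0.3069 0.1933] [-0.2 -0.2 -3.8] 0.118 78.31212043762207
[[-0.197, 0.981, -0.0], [0.981, 0.197, -0.001], [-0.001, -0.0, -1.0]] [ 31.9   6.9 -16.7  66.5  -0.  110.6]
```

View pics/g5.png

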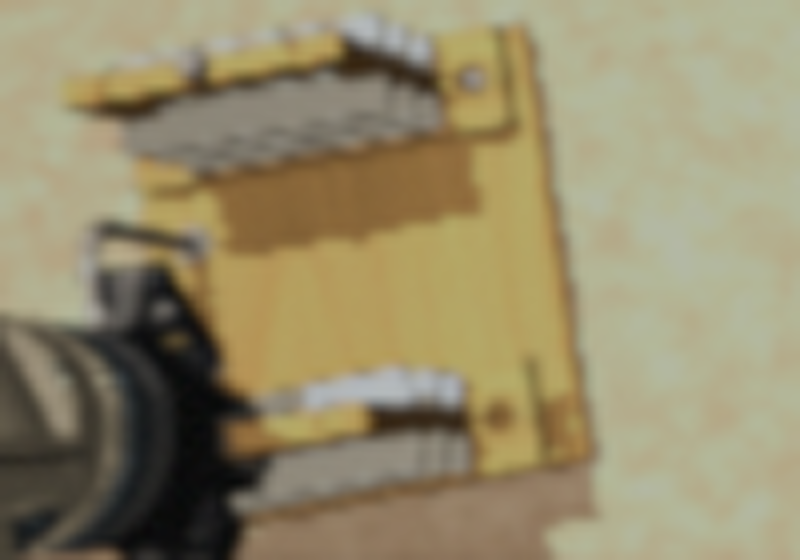

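Run:
```python
from m import *
y=np.array([-.196,.981]);x=np.array([.981,.196])
for u,v,z,t in((205.4,208.6,.0626,(.4776,.3360)),(211.9,251.55,.073,(.3351,.3069))):
    d=ray(T,u,v,z)[:2]-np.array(t);print(d@x,d@y)
```

```text
0.00010490951641286238 -0.06326746611577659
-0.00024473251327416894 -0.0663080092673021
```

Run:
```python
import cv2
im=cv2.imread('pics/g5.png')
from m import *
print(T['image'].astype(int).sum(2)[246:258,206:219])
```

```text
[[490 452 427 442 448 449 451 452 455 440 371 357 415]
 [516 456 413 436 452 454 453 456 456 444 381 343 400]
 [512 451 389 415 445 447 442 441 446 437 378 329 390]
 [433 397 359 389 422 408 382 388 417 427 375 313 358]
 [299 312 310 348 377 341 307 314 357 405 389 311 304]
 [174 195 241 339 364 301 268 277 328 399 409 329 276]
 [115 118 179 299 354 316 279 298 349 407 414 334 260]
 [167 185 193 268 356 360 338 351 392 421 417 340 257]
 [291 320 299 295 356 395 406 414 425 433 420 356 275]
 [364 385 351 323 368 416 434 435 437 441 431 375 307]
 [389 401 381 343 351 407 439 443 442 442 427 380 327]
 [394 396 391 351 331 385 425 430 425 417 388 342 312]]
```

```bash
python3 -m creep '{"translation":[[-0.0002,0.001,-0.012],[0,0,-0.012],[0,0,-0.004],[0,0,-0.002],[0,0,-0.002],[0,0,0]],"angular":[[0,0,0],[0,0,0],[0,0,0],[0,0,0],[0,0,0],[0,0,0]],"grip":[0,0,0,0,0,0]}'; python3 -c "
from h import *
st();print(get_obs()['ft_torque'])"
```

```text
clock: 15.25
tcp_pos: [0.3352, 0.3083, 0.1613]
ee_rot: [[-0.196, 0.981, 0.0], [0.981, 0.196, 0.0], [0.0, 0.0, -1.0]]
force: [-0.0, 0.1, -2.8]
gripper_width: 0.124
grasp_force: 78.3
15.25 [0.3352 0.3083 0.1613] [-0.   0.1 -2.8] 0.124 78.26868653297424
[[-0.196, 0.981, 0.0], [0.981, 0.196, 0.0], [0.0, 0.0, -1.0]] [ 32.    8.1 -20.1  61.8   0.  110.7]
[ 0.23892494  0.06269555 -0.00986676]
```

```bash
python3 -m creep '{"translation":[[0,0,-0.002],[0,0,-0.002],[0,0,-0.002],[0,0,0]],"angular":[[0,0,0],[0,0,0],[0,0,0],[0,0,0]],"grip":[0,0,0,0]}'; python3 -c "
from h import *
st();print(get_obs()['ft_torque'])"
```

```text
clock: 15.75
tcp_pos: [0.3352, 0.3082, 0.1551]
ee_rot: [[-0.196, 0.981, -0.0], [0.981, 0.196, 0.0], [0.0, -0.0, -1.0]]
force: [0.7, 1.8, -3.5]
gripper_width: 0.121
grasp_force: 78.1
15.75 [0.3352 0.3082 0.1551] [ 0.7  1.8 -3.5] 0.121 78.11665892601013
[[-0.196, 0.981, -0.0], [0.981, 0.196, 0.0], [0.0, -0.0, -1.0]] [ 32.    8.4 -20.8  60.9   0.  110.7]
[0.91837188 0.06256619 0.0156275 ]
```

```bash
python3 -m creep '{"translation":[[0,0.0003,-0.002],[0,0,-0.002],[0,0,-0.001],[0,0,0]],"angular":[[0,0,0],[0,0,0],[0,0,0],[0,0,0]],"grip":[0,0,0,0]}'; python3 -c "
from h import *
st();print(get_obs()['ft_torque'])"
```

```text
clock: 16.25
tcp_pos: [0.3353, 0.3088, 0.1507]
ee_rot: [[-0.196, 0.981, 0.001], [0.981, 0.196, 0.001], [0.001, 0.001, -1.0]]
force: [-2.0, 5.2, 3.8]
gripper_width: 0.124
grasp_force: 79.3
16.25 [0.3353 0.3088 0.1507] [-2.   5.2  3.8] 0.124 79.28240776062012
[[-0.196, 0.981, 0.001], [0.981, 0.196, 0.001], [0.001, 0.001, -1.0]] [ 32.1   8.6 -21.2  60.1   0.  110.8]
[ 1.07273982  0.48392598 -0.08070676]
```

```bash
python3 -m creep '{"translation":[[0,0,0],[0,0,0],[0,0,0.025],[0,0,0.025],[0,0,0.025],[0,0,0.025],[0.012,-0.03,0],[0.012,-0.03,0]],"angular":[[0,0,0],[0,0,0],[0,0,0],[0,0,0],[0,0,0],[0,0,0],[0,0,0],[0,0,0]],"grip":[0.45,0.45,0.5,0.6,0.6,0.6,0.6,0.6]}' >/dev/null
python3 -m creep '{"translation":[[0.012,-0.03,0],[0.012,-0.03,0],[0.012,-0.03,0],[0.012,-0.03,0],[0.012,-0.03,0],[0.012,-0.03,0],[0,-0.03,0],[0,0,0]],"angular":[[0,0,0],[0,0,0],[0,0,0],[0,0,0],[0,0,0],[0,0,0],[0,0,0],[0,0,0]],"grip":[0.6,0.6,0.6,0.6,0.6,0.6,0.6,0.6]}'
python3 - <<'E'
from m import *
st()
im=T['image']
cv2.imwrite('pics/g6.png',np.vstack([cv2.resize(im[195:270,140:240,::-1],(400,300),interpolation=cv2.INTER_CUBIC),cv2.resize(im[200:270,290:390,::-1],(400,280),interpolation=cv2.INTER_CUBIC)]))
h=cv2.cvtColor(im,cv2.COLOR_RGB2HSV)
# knob: dark reddish brown
m=((im.astype(int).sum(2)<260)&(h[...,1]>90)).astype(np.uint8);m[:215]=0;m[245:]=0;m[:,:305]=0;m[:,345:]=0
n,l,s,c=cv2.connectedComponentsWithStats(m);print(s[1:],c[1:])
# tie wood
hh,ss=h[...,0].astype(int),h[...,1].astype(int);print(h[230,308],h[226,345],h[215,320])
E
```

```text
clock: 18.25
tcp_pos: [0.4312, 0.0367, 0.2501]
ee_rot: [[-0.193, 0.981, -0.001], [0.981, 0.193, -0.001], [-0.001, -0.001, -1.0]]
force: [1.2, 0.2, 0.0]
gripper_width: 0.604
grasp_force: 0.0
18.35 [0.4311 0.0382 0.2502] [-0.4  0.2  0.2] 0.601 0.0
[[-0.195, 0.981, -0.0], [0.981, 0.195, -0.0], [0.0, -0.0, -1.0]] [ -6.1   3.2 -12.3  74.5  -0.   72.7]
[[322 225   7   8  47]] [[325.17021277 228.63829787]]
[ 22 122 178] [ 23  71 172] [ 34  39 183]
```

View pics/g6.png

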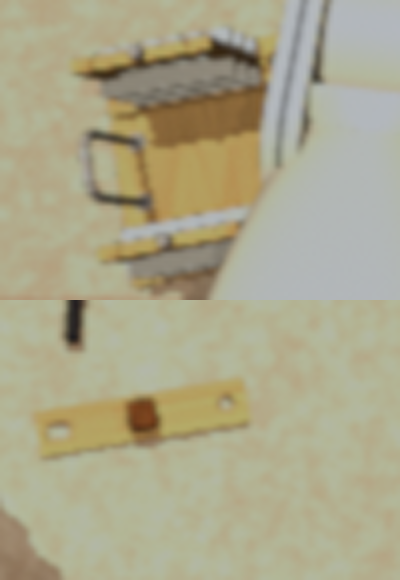

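Run:
```python
from m import *
print(ray(T,325.17,228.64,.044))
im=T['image'];h=cv2.cvtColor(im,cv2.COLOR_RGB2HSV)
m=((h[...,0]<27)&(h[...,1]>95)).astype(np.uint8);m[:212]=0;m[245:]=0;m[:,:295]=0;m[:,360:]=0
m=cv2.morphologyEx(m,cv2.MORPH_CLOSE,np.ones((5,5)))
n,l,s,c=cv2.connectedComponentsWithStats(m);k=1+s[1:,4].argmax();print(s[k],c[k])
r=cv2.minAreaRect(np.argwhere(l==k)[:,::-1].astype(np.float32));print(r)
b=[ray(T,*p,.01) for p in cv2.boxPoints(r)];print(np.round(b,4)[:,:2].tolist(),np.mean(b,0))
a,d=ray(T,304.4,232.4,.007),ray(T,346.4,225.4,.007);print(a,d,(a+d)/2,np.degrees(np.arctan2(-(a-d)[0],(a-d)[1])))
for p,z in(((174.3,207.6),.166),((181.1,254.9),.166)):print(low(T,*p,3),np.round(ray(T,*p,z),4))
```

```text
[ 0.42920066 -0.12740611  0.044     ]
[299 220  53  19 588] [325.23639456 229.08673469]
((325.2287292480469, 229.31796264648438), (11.783199310302734, 52.26008224487305), 80.83765411376953)
[[0.4339, -0.0354], [0.4648, -0.2129], [0.4247, -0.2195], [0.3941, -0.0427]] [ 0.42937521 -0.12762757  0.01      ]
[ 0.4180578  -0.05589217  0.007     ] [ 0.44391585 -0.20045406  0.007     ] [ 0.43098682 -0.12817311  0.007     ] 10.14135128885884
(np.float64(174.0), np.float64(206.24528301886792)) [0.4799 0.34   0.166 ]
(np.float64(180.40322580645162), np.float64(252.34677419354838)) [0.3353 0.3096 0.166 ]
```

```bash
python3 -m creep '{"translation":[[-0.001,-0.033,-0.012],[0,-0.033,-0.012],[0,-0.033,-0.012],[0,-0.033,-0.012],[0,-0.034,-0.012],[0,0,-0.045],[0,0,-0.045],[0,0,0]],"angular":[[0,0,-0.021],[0,0,0],[0,0,0],[0,0,0],[0,0,0],[0,0,0],[0,0,0],[0,0,0]],"grip":[0.6,0.6,0.6,0.6,0.6,0.6,0.6,0.6]}'
python3 -m creep '{"translation":[[0,0,-0.035],[0,0,-0.032],[0,0,0],[0,0,0],[0,0,0],[0,0,0]],"angular":[[0,0,0],[0,0,0],[0,0,0],[0,0,0],[0,0,0],[0,0,0]],"grip":[0.6,0.6,0.6,0.2,0,0]}' 60; python3 -c "
from h import *
st()"
```

```text
clock: 19.45
tcp_pos: [0.4286, -0.1262, 0.0983]
ee_rot: [[-0.176, 0.984, -0.005], [0.984, 0.176, 0.003], [0.003, -0.004, -1.0]]
force: [-0.8, -0.2, 0.1]
gripper_width: 0.601
grasp_force: 0.0
clock: 20.2
tcp_pos: [0.4315, -0.128, 0.0354]
ee_rot: [[-0.175, 0.984, 0.003], [0.984, 0.175, -0.001], [-0.002, 0.003, -1.0]]
force: [-1.2, 1.4, 7.9]
gripper_width: 0.292
grasp_force: 59.3
20.2 [ 0.4315 -0.128   0.0354] [-1.2  1.4  7.9] 0.292 59.2628413438797
[[-0.175, 0.984, 0.003], [0.984, 0.175, -0.001], [-0.002, 0.003, -1.0]] [-27.2  14.9 -32.7  42.2   0.   52.7]
```

```bash
python3 -m creep '{"translation":[[0,0,0.04],[0,0,0.05],[0,0,0.05],[0,0,0.05],[-0.002,0.03,0.015],[-0.002,0.03,0],[-0.002,0.03,0],[-0.002,0.03,0]],"angular":[[0,0,0],[0,0,0],[0,0,0],[0,0,0],[0,0,0.1],[0,0,0.11],[0,0,0.11],[0,0,0.11]],"grip":[0,0,0,0,0,0,0,0]}' 80 >/dev/null
python3 -m creep '{"translation":[[-0.002,0.04,0],[-0.002,0.04,0],[-0.002,0.04,0],[-0.002,0.04,0],[-0.002,0.04,0],[-0.002,0.04,0],[-0.002,0.04,0],[-0.002,0.03,0]],"angular":[[0,0,0.145],[0,0,0.145],[0,0,0.145],[0,0,0.145],[0,0,0.145],[0,0,0.145],[0,0,0.145],[0,0,0.145]],"grip":[0,0,0,0,0,0,0,0]}' >/dev/null
python3 -m creep '{"translation":[[0,0.01,0],[0,0.01,0],[0,0,0],[0,0,0]],"angular":[[0,0,0],[0,0,0],[0,0,0],[0,0,0]],"grip":[0,0,0,0]}'
python3 - <<'E'
from m import *
st()
im=T['image']
b=S['image']
cv2.imwrite('pics/g7.png',np.hstack([cv2.resize(im[190:270,150:250,::-1],(400,320),interpolation=cv2.INTER_CUBIC),cv2.resize(b[125:205,170:270,::-1],(400,320),interpolation=cv2.INTER_CUBIC)]))
E
```

```text
clock: 22.7
tcp_pos: [0.4063, 0.3217, 0.2385]
ee_rot: [[-0.981, -0.192, 0.0], [-0.192, 0.981, -0.0], [-0.0, -0.0, -1.0]]
force: [0.2, 0.6, -1.9]
gripper_width: 0.288
grasp_force: 79.1
22.8 [0.4063 0.3218 0.2384] [-0.2 -0.7 -1.7] 0.286 79.11572813987732
[[-0.981, -0.193, 0.0], [-0.193, 0.981, -0.0], [0.0, -0.0, -1.0]] [29.1 11.8 -3.8 74.4 -0.  18. ]
```

View pics/g7.png

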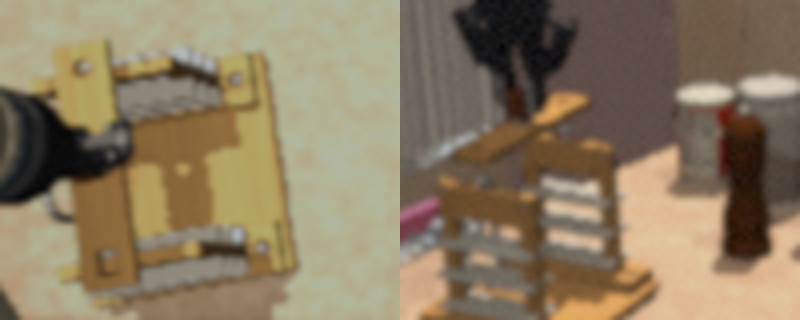

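The tie bar is hovering over both standing frames. I'll lower it gently.

```bash
python3 -m creep '{"translation":[[0.0003,0.0002,-0.01],[0,0,-0.008],[0,0,-0.003],[0,0,-0.003],[0,0,0]],"angular":[[0,0,0],[0,0,0],[0,0,0],[0,0,0],[0,0,0]],"grip":[0,0,0,0,0]}'; python3 -c "
from h import *
st();print(get_obs()['ft_torque'])"
```

```text
clock: 23.42
tcp_pos: [0.4065, 0.3226, 0.2141]
ee_rot: [[-0.981, -0.194, -0.0], [-0.194, 0.981, -0.0], [0.0, -0.0, -1.0]]
force: [-0.1, -0.8, -1.3]
gripper_width: 0.29
grasp_force: 79.1
23.425 [0.4065 0.3226 0.2141] [-0.1 -0.8 -1.3] 0.29 79.0831732749939
[[-0.981, -0.194, -0.0], [-0.194, 0.981, -0.0], [0.0, -0.0, -1.0]] [29.2 12.4 -6.5 71.  -0.  18. ]
[0.01725186 0.02604535 0.00890281]
```

Already 5 mm over the pins with no force, so I'll continue down.

```bash
python3 -m creep '{"translation":[[0,0,-0.003],[0,0,-0.003],[0,0,-0.003],[0,0,0]],"angular":[[0,0,0],[0,0,0],[0,0,0],[0,0,0]],"grip":[0,0,0,0]}'; python3 -c "
from h import *
st();print(get_obs()['ft_torque'])"
```

```text
clock: 23.92
tcp_pos: [0.4066, 0.3227, 0.2055]
ee_rot: [[-0.981, -0.194, 0.001], [-0.194, 0.981, 0.0], [-0.001, 0.0, -1.0]]
force: [0.9, -0.2, -0.1]
gripper_width: 0.288
grasp_force: 79.6
23.925 [0.4066 0.3227 0.2055] [ 0.9 -0.2 -0.1] 0.288 79.56608176231384
[[-0.981, -0.194, 0.001], [-0.194, 0.981, 0.0], [-0.001, 0.0, -1.0]] [29.2 12.7 -7.6 69.7 -0.  18. ]
[ 0.01523937 -0.05457373 -0.05112978]
```

```bash
python3 -m creep '{"translation":[[0,0,-0.001],[0,0,0],[0,0,0],[0,0,0.03],[0,0,0.04],[0,-0.04,0.02],[0,-0.05,0],[0,-0.05,0]],"angular":[[0,0,0],[0,0,0],[0,0,0],[0,0,0],[0,0,0],[0,0,-0.08],[0,0,-0.08],[0,0,-0.08]],"grip":[0,0.6,0.6,0.6,0.6,0.6,0.6,0.6]}'
cat > t.py <<'E'
from m import *
st()
im=T['image'].astype(int)
def handle(u0,u1,v0,v1):
    m=(im.sum(2)<210).astype(np.uint8);M=np.zeros_like(m);M[v0:v1,u0:u1]=m[v0:v1,u0:u1]
    n,l,s,c=cv2.connectedComponentsWithStats(M)
    k=1+s[1:,4].argmax();pts=np.argwhere(l==k)[:,::-1]
    print('handle',s[k],np.round(c[k],2),np.round(ray(T,*c[k],.026),4));vx,vy,_,_=cv2.fitLine(pts.astype(np.float32),cv2.DIST_L2,0,.01,.01).ravel()
    a=ray(T,*(c[k]-8*np.array([vx,vy])),.026);b=ray(T,*(c[k]+8*np.array([vx,vy])),.026);d=(b-a)*np.sign((b-a)[0]);print(' dir',np.degrees(np.arctan2(d[1],d[0])))
def tray(u0,u1,v0,v1):
    h=cv2.cvtColor(T['image'],cv2.COLOR_RGB2HSV);m=np.zeros(im.shape[:2],np.uint8);m[v0:v1,u0:u1]=((h[...,1]<25)&(h[...,2]>120))[v0:v1,u0:u1]
    m=cv2.morphologyEx(m,cv2.MORPH_CLOSE,np.ones((13,13)))
    n,l,s,c=cv2.connectedComponentsWithStats(m);k=1+s[1:,4].argmax();r=cv2.minAreaRect(np.argwhere(l==k)[:,::-1].astype(np.float32))
    b=np.array([ray(T,*p,.011) for p in cv2.boxPoints(r)]);d=b[1]-b[0];g=np.degrees(np.arctan2(d[1],d[0]));print('tray',s[k],np.round(b.mean(0),4),'edge ang',g%90,np.linalg.norm(d),np.linalg.norm(b[2]-b[1]))
E
python3 - <<'E'
from t import *
handle(300,320,186,220);tray(285,335,146,188)
handle(393,415,186,222);tray(375,425,148,192)
cv2.imwrite('pics/g8.png',cv2.resize(T['image'][140:280,140:440,::-1],(800,373),interpolation=cv2.INTER_CUBIC))
E
```

```text
clock: 24.92
tcp_pos: [0.4063, 0.1815, 0.2943]
ee_rot: [[-0.999, 0.046, 0.0], [0.046, 0.999, -0.0], [-0.0, -0.0, -1.0]]
force: [0.6, 0.8, 0.5]
gripper_width: 0.601
grasp_force: 0.0
25.025 [0.4063 0.1794 0.2945] [ 0.  -0.3 -0.6] 0.601 0.0
[[-0.999, 0.05, 0.0], [0.05, 0.999, -0.001], [-0.0, -0.001, -1.0]] [13.   3.8 -5.3 80.9 -0.1 15.9]
handle [307 192   4  19  52] [308.33 201.44] [ 0.5233 -0.0684  0.026 ]
 dir -2.3618818163376516
tray [ 292  152   37   33 1137] [ 0.6445 -0.0715  0.011 ] edge ang 0.6034576469148334 0.12741606878138848 0.11499641594339956
handle [401 196   4  19  55] [402.47 205.02] [ 0.5146 -0.3914  0.026 ]
 dir 3.939992191325561
tray [ 382  155   37   34 1021] [ 0.6356 -0.3868  0.011 ] edge ang 3.2795894268359405 0.12655869449919352 0.11647005217137028
```

View pics/g8.png

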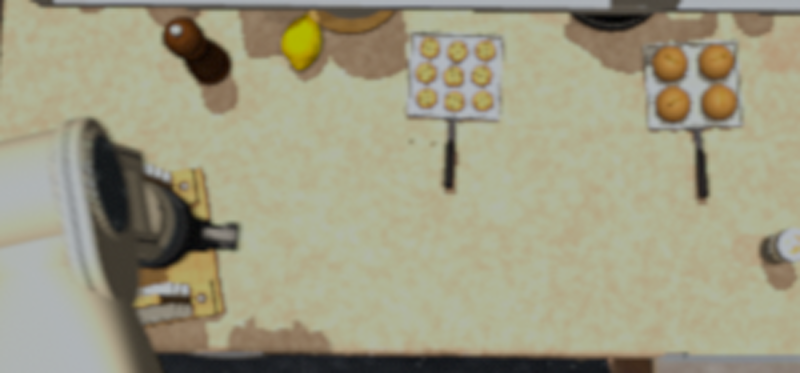

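```bash
python3 -m creep '{"translation":[[0.0147,-0.031,-0.02],[0.0147,-0.031,-0.025],[0.0147,-0.031,-0.025],[0.0147,-0.031,-0.025],[0.0147,-0.031,-0.025],[0.0147,-0.031,-0.025],[0.0147,-0.031,-0.025],[0.0147,-0.031,-0.025]],"angular":[[0,0,0.012],[0,0,0],[0,0,0],[0,0,0],[0,0,0],[0,0,0],[0,0,0],[0,0,0]],"grip":[0.6,0.6,0.6,0.6,0.6,0.6,0.6,0.6]}' >/dev/null
python3 -m creep '{"translation":[[0,0,0],[0,0,0]],"angular":[[0,0,0],[0,0,0]],"grip":[0.6,0.6]}'
python3 - <<'E'
from t import *
handle(300,320,186,220)
E
```

```text
clock: 26.28
tcp_pos: [0.524, -0.0648, 0.0993]
ee_rot: [[-0.999, 0.032, -0.001], [0.032, 0.999, 0.0], [0.001, 0.0, -1.0]]
force: [-0.5, 0.3, -0.2]
gripper_width: 0.602
grasp_force: 0.0
26.375 [ 0.5242 -0.0645  0.1   ] [ 0.  -0.1 -0.1] 0.602 0.0
[[-0.999, 0.032, 0.001], [0.032, 0.999, -0.0], [-0.001, 0.0, -1.0]] [-16.1  17.6 -17.1  55.3   0.  -14.3]
handle [309 186  11  24  80] [314.26 196.86] [ 0.5394 -0.0885  0.026 ]
 dir -21.587199170943162
```

```bash
python3 -m creep '{"translation":[[0,-0.004,-0.03],[0,0,-0.03],[0,0,-0.018],[0,0,0],[0,0,0],[0,0,0],[0,0,0],[0,0,0]],"angular":[[0,0,0],[0,0,0],[0,0,0],[0,0,0],[0,0,0],[0,0,0],[0,0,0],[0,0,0]],"grip":[0.6,0.6,0.6,0.6,0.3,0.1,0,0]}' 90; python3 -c "
from h import *
st()"
```

```text
clock: 27.38
tcp_pos: [0.5246, -0.0693, 0.022]
ee_rot: [[-0.999, 0.033, 0.002], [0.033, 0.999, 0.0], [-0.002, 0.0, -1.0]]
force: [-0.9, 1.9, 6.3]
gripper_width: 0.15
grasp_force: 89.5
27.375 [ 0.5246 -0.0693  0.022 ] [-0.9  1.9  6.3] 0.15 89.51765298843384
[[-0.999, 0.033, 0.002], [0.033, 0.999, 0.0], [-0.002, 0.0, -1.0]] [-16.6  22.3 -23.3  44.3   0.  -14.8]
```

```bash
python3 -m creep '{"translation":[[0,0,0.02],[0,0,0.035],[0,0,0.035],[-0.012,0.005,0],[-0.012,0.005,0],[-0.012,0.005,0],[-0.012,0.005,0],[-0.012,0.005,0]],"angular":[[0,0,0],[0,0,0],[0,0,0],[0,0,0.1],[0,0,0.1],[0,0,0.1],[0,0,0.1],[0,0,0.1]],"grip":[0,0,0,0,0,0,0,0]}' 110
python3 -m creep '{"translation":[[0,0.004,0],[0,0.004,0],[0,0.004,0],[0,0.004,0],[0,0.004,0],[0,0.004,0],[0,0.004,0],[0,0.004,0]],"angular":[[0,0,0.1],[0,0,0.1],[0,0,0.1],[0,0,0.1],[0,0,0.1],[0,0,0.1],[0,0,0.1],[0,0,0.1]],"grip":[0,0,0,0,0,0,0,0]}' >/dev/null
python3 -m creep '{"translation":[[0,0,-0.008],[0,0,-0.008],[0,0,-0.008],[0,0,-0.008],[0,0,-0.008],[0,0,0],[0,0,0]],"angular":[[0,0,0.1],[0,0,0.1],[0,0,0.1],[0,0,0.1],[0,0,0.1],[0,0,0],[0,0,0]],"grip":[0,0,0,0,0,0,0]}' >/dev/null
python3 - <<'E'
from t import *
cv2.imwrite('pics/g9.png',np.hstack([cv2.resize(T['image'][160:270,160:300,::-1],(400,314),interpolation=cv2.INTER_CUBIC),cv2.resize(S['image'][140:250,170:310,::-1],(400,314),interpolation=cv2.INTER_CUBIC)]))
x=np.array([.981,.196]);y=np.array([-.196,.981]);o=get_obs();d=np.array(o['tcp_pos'][:2])-[.4066,.3222];print('base xy',d@x,d@y)
E
```

```text
clock: 28.38
tcp_pos: [0.4633, -0.0443, 0.1111]
ee_rot: [[-0.891, -0.453, -0.001], [-0.453, 0.891, -0.0], [0.001, 0.0, -1.0]]
force: [-0.3, -0.8, -1.7]
gripper_width: 0.144
grasp_force: 110.8
30.35 [ 0.4643 -0.0125  0.0716] [ 0.4 -0.2 -1.9] 0.148 110.80665707588196
[[0.194, -0.981, 0.001], [-0.981, -0.194, -0.0], [0.0, -0.0, -1.0]] [ -11.9   13.7  -27.7   48.6   -0.  -113.1]
base xy -0.009016096430392743 -0.3396474783269704
```

View pics/g9.png

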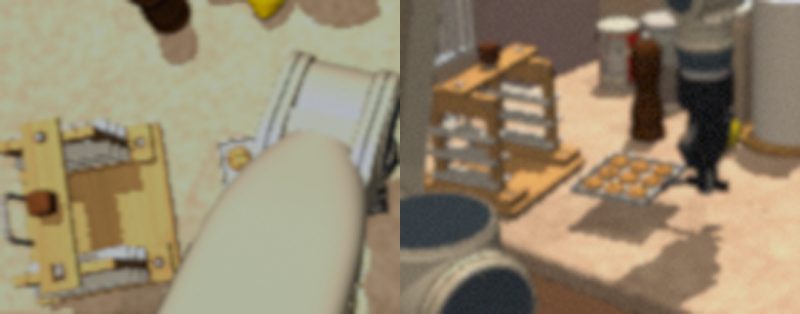

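```bash
python3 -m creep '{"translation":[[-0.003,0.03,0],[-0.003,0.03,0],[-0.003,0.03,0],[-0.0043,0.0216,0],[-0.0043,0.0216,0],[-0.0043,0.0216,0],[-0.0043,0.0216,0],[0,0,0]],"angular":[[0,0,0],[0,0,0],[0,0,0],[0,0,0],[0,0,0],[0,0,0],[0,0,0],[0,0,0]],"grip":[0,0,0,0,0,0,0,0]}'
cat > b.py <<'E'
from h import *
st();x=np.array([.981,.196]);y=np.array([-.196,.981]);o=get_obs();d=np.array(o['tcp_pos'][:2])-[.4066,.3222];f=np.array(o['force'][:2]);print('base xy',d@x,d@y,'F',f@x,f@y,np.round(o['ft_torque'],2))
E
python3 b.py
```

```text
clock: 31.35
tcp_pos: [0.4377, 0.165, 0.0715]
ee_rot: [[0.196, -0.981, 0.0], [-0.981, -0.196, 0.0], [-0.0, -0.0, -1.0]]
force: [1.1, -0.1, -0.9]
gripper_width: 0.149
grasp_force: 110.8
31.35 [0.4377 0.165  0.0715] [ 1.1 -0.1 -0.9] 0.149 110.8289086818695
[[0.196, -0.981, 0.0], [-0.981, -0.196, 0.0], [-0.0, -0.0, -1.0]] [ 10.4  14.  -27.3  48.7   0.  -91. ]
base xy -0.00035201716530088023 -0.16034761502275227 F 1.0690550868592361 -0.26934715268877374 [-0.21 -0.02 -0.  ]
```

```bash
python3 -m creep '{"translation":[[-0.0027,0.0133,0],[-0.0027,0.0133,0],[-0.0025,0.012,0],[0,0,-0.003],[0,0,-0.0025],[0,0,0]],"angular":[[0,0,0],[0,0,0],[0,0,0],[0,0,0],[0,0,0],[0,0,0]],"grip":[0,0,0,0,0,0]}'; python3 b.py
```

```text
clock: 32.1
tcp_pos: [0.43, 0.2027, 0.066]
ee_rot: [[0.195, -0.981, -0.0], [-0.981, -0.195, 0.001], [-0.001, -0.0, -1.0]]
force: [-2.2, 0.5, 6.1]
gripper_width: 0.146
grasp_force: 112.0
32.1 [0.43   0.2027 0.066 ] [-2.2  0.5  6.1] 0.146 112.00373411178589
[[0.195, -0.981, -0.0], [-0.981, -0.195, 0.001], [-0.001, -0.0, -1.0]] [ 15.1  15.  -26.8  48.2   0.1 -86.2]
base xy -0.00047385585217854867 -0.12181966803644818 F -2.0295918467896024 0.9352449998413179 [0.6  0.56 0.08]
```

Landed on the runners. Raise 0.5 mm and push back to the stop.

```bash
python3 -m creep '{"translation":[[-0.0004,0.002,0.0005],[-0.0004,0.002,0],[-0.0003,0.0015,0],[0,0,0]],"angular":[[0,0,0],[0,0,0],[0,0,0],[0,0,0]],"grip":[0,0,0,0]}' >/dev/null; python3 b.py
python3 -m creep '{"translation":[[-0.0003,0.0015,0],[0,0,0]],"angular":[[0,0,0],[0,0,0]],"grip":[0,0]}' >/dev/null; python3 b.py
```

```text
32.6 [0.4292 0.2081 0.0664] [ 1.3 -3.2  5.4] 0.142 111.72212362289429
[[0.195, -0.981, 0.001], [-0.981, -0.195, 0.0], [0.0, -0.001, -1.0]] [ 15.8  15.1 -26.6  48.3  -0.  -85.5]
base xy -0.00018355670713038688 -0.11639406416823002 F 0.6514542559597309 -3.4301690249186976 [-0.41 -0.19 -0.06]
32.85 [0.429  0.2085 0.0664] [ 1.7 -8.9  6.7] 0.146 112.0202100276947
[[0.194, -0.981, 0.001], [-0.981, -0.194, -0.003], [0.003, -0.0, -1.0]] [ 15.9  15.1 -26.6  48.3  -0.2 -85.3]
base xy -0.0002689078826731209 -0.11592959954562077 F -0.10503356046766621 -9.067276075939116 [-1.78 -0.39  0.07]
```

```bash
python3 -m creep '{"translation":[[0.0001,-0.0006,0],[0,0,0],[0,0,0],[0.002,-0.01,0.02],[0.002,-0.01,0.03],[0,-0.01,0.03],[0.004,-0.03,0.03],[0.004,-0.03,0.02]],"angular":[[0,0,0],[0,0,0],[0,0,0],[0,0,0],[0,0,0],[0,0,0],[0,0,-0.09],[0,0,-0.09]],"grip":[0,0.5,0.5,0.5,0.5,0.5,0.5,0.5]}' >/dev/null
python3 -m creep '{"translation":[[0.0046,-0.032,0],[0.0046,-0.032,0],[0.0046,-0.032,0],[0.0046,-0.032,0],[0.0046,-0.032,0],[0.0046,-0.032,0],[0.0046,-0.032,0],[0.0046,-0.032,0]],"angular":[[0,0,-0.1],[0,0,-0.1],[0,0,-0.1],[0,0,-0.1],[0,0,-0.1],[0,0,-0.1],[0,0,-0.1],[0,0,-0.1]],"grip":[0.6,0.6,0.6,0.6,0.6,0.6,0.6,0.6]}' >/dev/null
python3 - <<'E'
from t import *
handle(393,415,186,222);tray(375,425,148,192)
E
```

```text
34.95 [ 0.4779 -0.1392  0.1957] [-0.4  0.4 -0.2] 0.603 0.0
[[-0.709, -0.705, -0.0], [-0.705, 0.709, 0.0], [0.0, 0.0, -1.0]] [-25.9  10.9 -11.3  67.8  -0.  -70.7]
handle [401 196   4  18  54] [402.46 204.85] [ 0.5152 -0.3913  0.026 ]
 dir 4.039637605292865
tray [ 382  155   37   34 1023] [ 0.6355 -0.3868  0.011 ] edge ang 3.2795933499292147 0.12655656427362122 0.11630569640634192
```

```bash
python3 -m creep '{"translation":[[0.0047,-0.0315,-0.012],[0.0047,-0.0315,-0.012],[0.0047,-0.0315,-0.012],[0.0047,-0.0315,-0.012],[0.0047,-0.0315,-0.012],[0.0047,-0.0315,-0.012],[0.0047,-0.0315,-0.012],[0.0045,-0.0315,-0.012]],"angular":[[0,0,-0.0906],[0,0,-0.0906],[0,0,-0.0906],[0,0,-0.0906],[0,0,-0.0906],[0,0,-0.0906],[0,0,-0.0906],[0,0,-0.0906]],"grip":[0.6,0.6,0.6,0.6,0.6,0.6,0.6,0.6]}' >/dev/null
python3 -m creep '{"translation":[[0,0,0],[0,0,0]],"angular":[[0,0,0],[0,0,0]],"grip":[0.6,0.6]}' ; python3 b.py
```

```text
clock: 36.2
tcp_pos: [0.5149, -0.3879, 0.1001]
ee_rot: [[-0.998, -0.064, -0.0], [-0.064, 0.998, 0.001], [0.0, 0.001, -1.0]]
force: [-0.3, 0.7, -0.2]
gripper_width: 0.603
grasp_force: 0.0
36.2 [ 0.5149 -0.3879  0.1001] [-0.3  0.7 -0.2] 0.603 0.0
[[-0.998, -0.064, -0.0], [-0.064, 0.998, 0.001], [0.0, 0.001, -1.0]] [-44.5  28.   -0.1  62.    0.  -48.1]
base xy -0.03294285105192003 -0.7178580428040788 F -0.16283621847966548 0.7489525384802008 [ 0.05 -0.04  0.05]
```

```bash
python3 -m creep '{"translation":[[0,-0.0035,-0.03],[0,0,-0.03],[0,0,-0.018],[0,0,0],[0,0,0],[0,0,0],[0,0,0],[0,0,0]],"angular":[[0,0,0],[0,0,0],[0,0,0],[0,0,0],[0,0,0],[0,0,0],[0,0,0],[0,0,0]],"grip":[0.6,0.6,0.6,0.6,0.3,0.1,0,0]}' 110; python3 b.py
```

```text
clock: 37.2
tcp_pos: [0.5153, -0.3928, 0.0233]
ee_rot: [[-0.998, -0.062, 0.001], [-0.062, 0.998, -0.001], [-0.001, -0.001, -1.0]]
force: [0.3, 0.9, 6.3]
gripper_width: 0.147
grasp_force: 109.5
37.2 [ 0.5153 -0.3928  0.0233] [0.3 0.9 6.3] 0.147 109.54770684242249
[[-0.998, -0.062, 0.001], [-0.062, 0.998, -0.001], [-0.001, -0.001, -1.0]] [-44.7  31.8  -5.7  52.5   0.  -48.3]
base xy -0.033475036137969 -0.7227429258103677 F 0.4548758864534981 0.8002796223853759 [ 0.21 -0.19  0.01]
```

```bash
python3 -m creep '{"translation":[[0,0,0.02],[-0.015,0,0.03],[-0.02,0,0.034],[-0.02,0,0.034],[0,0.035,0],[0,0.035,0],[0,0.035,0],[0,0.035,0]],"angular":[[0,0,0],[0,0,0],[0,0,0],[0,0,0],[0,0,0],[0,0,0.05],[0,0,0.05],[0,0,0.05]],"grip":[0,0,0,0,0,0,0,0]}' 115 >/dev/null
python3 -m creep '{"translation":[[0,0.03,0],[0,0.03,0],[0,0.03,0],[0,0.03,0],[0,0.03,0],[0,0.03,0],[0,0.03,0],[0,0.02,0]],"angular":[[0,0,0.09],[0,0,0.09],[0,0,0.09],[0,0,0.09],[0,0,0.09],[0,0,0.09],[0,0,0.09],[0,0,0.09]],"grip":[0,0,0,0,0,0,0,0]}'
python3 -m creep '{"translation":[[0,0,0],[0,0,0],[0,0,0],[0,0,0],[0,0,0],[0,0,0],[0,0,0],[0,0,0]],"angular":[[0,0,0.11],[0,0,0.11],[0,0,0.11],[0,0,0.11],[0,0,0.11],[0,0,0.11],[0,0,0.11],[0,0,0.066]],"grip":[0,0,0,0,0,0,0,0]}' >/dev/null
python3 -m creep '{"translation":[[0,0,0],[0,0,0]],"angular":[[0,0,0],[0,0,0]],"grip":[0,0]}' >/dev/null; python3 b.py
```

```text
clock: 39.2
tcp_pos: [0.4593, -0.0213, 0.1402]
ee_rot: [[-0.593, -0.805, -0.001], [-0.805, 0.593, -0.0], [0.0, 0.001, -1.0]]
force: [-0.8, 0.4, -1.7]
gripper_width: 0.141
grasp_force: 112.7
40.45 [ 0.4598 -0.0225  0.1402] [-0.7 -0.4 -2.7] 0.147 112.70440220832825
[[0.195, -0.981, -0.0], [-0.981, -0.195, -0.0], [0.0, 0.0, -1.0]] [ -13.3    9.5  -21.7   58.8   -0.  -114.5]
base xy -0.015396573302572547 -0.3486136142530524 F -0.7620008731084483 -0.26119839924907995 [-0.26  0.   -0.03]
```

```bash
python3 -m creep '{"translation":[[-0.0009,0.0304,0],[-0.0009,0.0304,0],[-0.0009,0.0304,0],[-0.0048,0.0242,0],[-0.0048,0.0242,0],[-0.0048,0.0242,0],[-0.0048,0.0242,0],[0,0,0]],"angular":[[0,0,0],[0,0,0],[0,0,0],[0,0,0],[0,0,0],[0,0,0],[0,0,0],[0,0,0]],"grip":[0,0,0,0,0,0,0,0]}'>/dev/null; python3 b.py
```

```text
41.45 [0.4375 0.1666 0.1402] [ 0.2 -0.2 -2.9] 0.145 112.70538568496704
[[0.198, -0.98, -0.0], [-0.98, -0.198, 0.0], [-0.0, 0.0, -1.0]] [ 10.6  10.3 -20.8  59.    0.  -90.8]
base xy -0.00014786124963758404 -0.15875822308334106 F 0.16196428053018097 -0.24190427996983108 [-0.32 -0.09  0.04]
```

Clear; advance, lower and push.

```bash
python3 -m creep '{"translation":[[-0.0027,0.0133,0],[-0.0027,0.0133,0],[-0.0019,0.0093,0],[0,0,-0.0025],[0,0,-0.0025],[0,0,0]],"angular":[[0,0,0],[0,0,0],[0,0,0],[0,0,0],[0,0,0],[0,0,0]],"grip":[0,0,0,0,0,0]}' >/dev/null; python3 b.py
python3 -m creep '{"translation":[[-0.0004,0.002,0],[-0.0004,0.002,0],[-0.0003,0.0015,0],[0,0,0]],"angular":[[0,0,0],[0,0,0],[0,0,0],[0,0,0]],"grip":[0,0,0,0]}' >/dev/null; python3 b.py
```

```text
42.2 [0.4308 0.2014 0.1355] [-2.1  1.6  3.8] 0.143 113.6843991279602
[[0.196, -0.981, 0.0], [-0.981, -0.196, 0.001], [-0.001, -0.0, -1.0]] [ 14.9  11.1 -20.4  58.5   0.  -86.4]
base xy 2.8748177058841862e-05 -0.12319328739137048 F -1.7175554875599421 2.005020402623064 [0.5  0.36 0.12]
42.7 [0.43   0.2069 0.1356] [ 1.6 -1.8  4.7] 0.146 113.77151370048523
[[0.196, -0.981, 0.001], [-0.981, -0.196, -0.0], [0.0, -0.001, -1.0]] [ 15.6  11.3 -20.2  58.5  -0.  -85.7]
base xy 0.0003712285241518863 -0.11772253839498668 F 1.197752169542582 -2.123064392108444 [-0.39 -0.08 -0.05]
```

```bash
python3 -m creep '{"translation":[[-0.0003,0.0013,0],[-0.0003,0.0013,0],[0,0,0]],"angular":[[0,0,0],[0,0,0],[0,0,0]],"grip":[0,0,0]}' >/dev/null; python3 b.py
```

```text
43.075 [0.4298 0.2084 0.1356] [ 1.9 -9.3  6.4] 0.148 113.86408925056458
[[0.195, -0.981, 0.002], [-0.981, -0.195, -0.003], [0.003, -0.001, -1.0]] [ 15.9  11.3 -20.1  58.5  -0.2 -85.4]
base xy 0.0004461547880850354 -0.1161586238200196 F 0.08215555524978746 -9.487707797363527 [-1.77 -0.36  0.04]
```

```bash
python3 -m creep '{"translation":[[0.0001,-0.0006,0],[0,0,0],[0,0,0],[0.002,-0.01,0.02],[0.002,-0.01,0.03],[0,-0.01,0.03],[0.004,-0.03,0.03],[0.004,-0.04,0]],"angular":[[0,0,0],[0,0,0],[0,0,0],[0,0,0],[0,0,0],[0,0,0],[0,0,0],[0,0,0]],"grip":[0,0.5,0.5,0.5,0.5,0.5,0.5,0.5]}' >/dev/null
python3 -m creep '{"translation":[[0,-0.05,0],[0,-0.05,0],[0,-0.05,0],[0,-0.05,0],[0,-0.04,0],[0,0,0]],"angular":[[0,0,0],[0,0,0],[0,0,0],[0,0,0],[0,0,0],[0,0,0]],"grip":[0.5,0.5,0.5,0.5,0.5,0.5]}'
python3 - <<'E'
from m import *
c=np.array([.4066,.3222]);x=np.array([.981,.196]);y=np.array([-.196,.981])
im=T['image'].astype(int)
P=lambda f,a,b,z:proj(f,[*(c+a*x+b*y),z+.016])
print('exp handles top px: rolls',P(T,0,-.1165,.1235),'bisc',P(T,0,-.1165,.0555),'knob',P(T,0,0,.2),'scene rolls',P(S,0,-.1165,.1165),'bisc',P(S,0,-.1165,.0485),'knob',P(S,0,0,.185))
def blobs(f,u0,u1,v0,v1,th):
    i=f['image'].astype(int).sum(2)[v0:v1,u0:u1];n,l,s,ce=cv2.connectedComponentsWithStats((i<th).astype(np.uint8))
    for k in range(1,n):
        if s[k,4]>8: print(' ',s[k],np.round(ce[k]+[u0,v0],1))
print('top');blobs(T,150,255,190,270,210)
print('scene');blobs(S,180,290,120,230,170)
E
```

```text
clock: 44.82
tcp_pos: [0.4411, -0.1332, 0.2448]
ee_rot: [[0.193, -0.981, -0.001], [-0.981, -0.193, 0.0], [-0.0, 0.0, -1.0]]
force: [0.4, 0.1, -0.2]
gripper_width: 0.504
grasp_force: 0.0
exp handles top px: rolls [218.25318453 225.09822923] bisc [223.57850516 226.75633556] knob [172.48893246 230.28722638] scene rolls [227.65321048 179.85098676] bisc [228.69484835 195.41126997] knob [201.21469247 159.37792397]
top
  [41 16 14  5 32] [196.9 208.1]
  [41 30  5  8  9] [193.8 223.9]
  [ 55  33  28  12 147] [218.3 226.9]
  [19 37 11  9 62] [175.  231.5]
  [50 61 11  3 32] [205.2 252. ]
scene
  [ 70  32  12  38 337] [255.9 171.2]
  [18 36  7  7 37] [200.8 158.5]
  [40 56 14  5 31] [225.1 178.2]
  [40 72 14  5 41] [226.3 194.2]
```

```bash
python3 -c "
from station import ticket
print(ticket.finish_job())"
```

```text
the job is handed in; nothing more can be done
None
```

The job is handed in, but the hand-in returned no verdict: both frames and the tie bar went fully home, the biscuits are on the lowest runners and the rolls on the top pair (only these two trays were present), both pushed against the stop, in about 45 s.

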